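# Set the two valve levers on the bench manifold

## Robot

A 6-joint arm with a two-finger parallel gripper is mounted at the origin on a cart in front of the work surface, level with it; the furniture and walls round the work are solid. World frame = base frame: x ahead of the robot, y to its left, z up, the work surface at z = 0. Lengths are in m, angles in rad, forces in N, time in s.
With the tool pointing down it reaches from about 0.375 to 0.975 m from the base axis. Payload 3.8 kg.
Tool frame: the origin (TCP) lies at the very end of the fingers, on their centre line; the grasp point (between the pads) lies 19 mm behind it (bot.pinch_z is the distance from the TCP to the grasp point, in m); x points along the fingers, y is the direction in which the jaws open and shut, and the axes are right-handed (so a half turn about x gives the same grasp; the last joint's range is limited). The gripper opens to 85 mm and grips with 20 to 120 N. Pads are 22 mm wide; open, the fingers measure 114 mm over their backs; the gripper's body (76 mm by 85 mm) begins 54 mm behind the grasp point. The pads swing forward as they close: fully open they stand 13 mm farther back than shut.
Start: joints at [-1.377, 0.264, 1.604, -0, 1.274, -0.037], TCP at [0.154, -0.657, 0.231] pointing down, gripper open.
Joint ranges: [-2.63, 2.63], [-0.94, 2.18], [0.31, 2.57], [-1.31, 4.45], [0, 2.66], [-2.55, 2.55]. Speed limits (rad/s): [2.57, 2.57, 3.14, 3.14, 3.14, 3.14].

## Interface

Orientations are given as a rotation vector (axis times angle).
In Python, from workcell import monitor, imaging, finish_job, bot gives the robot as it stands.
- The arm moves only by the tool jog_arm, never from a script. Its argument "rows" is a list of rows, each a list of 7 numbers: the shift along the tool's x, y, z in m, then the turn, a rotation vector about the tool's x, y, z in rad, then the opening in per cent of the stroke, from 0 (shut) to 100 (fully open). A call has 1 to 20 rows; each row is the pose to reach, as a shift and turn from the pose measured when the call began, along the tool's axes at that moment; what a row does not reach only later rows make up. A row lasts 1/10 s, in which the tool goes at most 50 mm and 8.59 degrees, less where a joint would pass 70% of its speed; a pose out of reach is approached as far as the arm can. A call with a gripper value outside its range is refused whole. The fingers move at their own pace and stop on an object; "force" is the grip in N (left out, the last holds). Time passes only in rows, so rows that repeat a pose let the fingers close. It gives the time, the measured TCP pose, the force and the opening at its end, in the units of the state.
- monitor.read_state(): the state, without advancing time (a new reading comes with each control period).
- imaging.read_camera(name): name is "side" or "top" or "wrist"; returns the picture (420x560x3 uint8, blue, green, red); there is no depth.
- imaging.camera_params(name): a dict with "fx", "fy", "cx", "cy" (pixels), "T" (4x4, takes a point from camera to world coordinates); the wrist camera has in their place "T_tool_cam" (4x4, takes a point from camera to tool coordinates, whose origin is the TCP and whose axes are the tool frame's). Camera axes: x right, y down, z forward; pixel columns grow to the right and rows downward; lengths in m; the calibration is good to about 2 mm. A picture is of the moment at which its call begins: read the wrist's pose just before it. camera_params takes no time and is no camera call.
- finish_job(): hands the job in, once; it reports no verdict.
The state is a dict: "time": time; "q": joint angles; "joint_vel": joint speeds; "joint_torque": joint torques, N m; "tool_pos": TCP position; "tcp_rot": TCP orientation; "wrist_force": force on the tool from outside, world axes, zero at the start; "torque": the same for the moment, N m; "width": opening from 0.0 (shut) to 1.0 (fully open).
Only numpy, scipy, OpenCV 4.12 (cv2) and the standard library are available. Lean on these libraries where they do the work, as an engineer would, in place of code of your own. Each camera call takes 0.05 s, during which the arm holds its last target. There are 200 camera calls.

## Task

Each of the two lever valves on the steel manifold feeds the bottle that stands on the pad behind it: set the lever of the larger bottle to two thirds open and the lever of the smaller bottle to one third open, each lying over that mark of its dial (four marks, from shut with the lever along the pipe to fully open with the lever pointing at the robot's side). A spirit lamp has been left in the way of one lever: lift it out, do not shove it, and stand it upright on the floor of the steel tray beside the specimen cup. Leave the bottles, jar, dish, tip box and cup where they stand.

Things in the scene. Friction and masses are not known exactly. Their poses are not given: they have to be found in the camera images.
- manifold: fixed steel manifold: base plate 75 x 370 mm with a pipe lying along its y, 31 mm high; two lever valves at y = +120 mm (left) and -120 mm (right), each with a flat round dial 104 mm in diameter, its top 34 mm above the bench, and a round bottle pad (84 mm, 5 mm high) 105 mm behind it (+x). Origin: centre of the underside, on the bench; x points away from the robot at yaw 0, z up
- left_lever (a joint): left lever's angle, rad: 0 = shut, the lever lies along the pipe and points to the manifold's +y (left); grows to 1.571 = fully open, the lever points to the manifold's -x (towards the robot). Dial marks at 0, 0.524, 1.047 and 1.571 (shut, one third, two thirds, open). It turns about a vertical axis through point left_hinge and stays where it is left; about 1.2 N at the grip moves it.
- right_lever (a joint): right lever's angle, rad: 0 = shut, the lever lies along the pipe and points to the manifold's +y (left); grows to 1.571 = fully open, the lever points to the manifold's -x (towards the robot). Dial marks at 0, 0.524, 1.047 and 1.571 (shut, one third, two thirds, open). It turns about a vertical axis through point right_hinge and stays where it is left; about 1.2 N at the grip moves it.
- left_hinge (a point): on the left lever's vertical hinge axis, at the dial's top, 34 mm above the bench; frame parallel to the manifold's
- right_hinge (a point): on the right lever's vertical hinge axis, at the dial's top, 34 mm above the bench; frame parallel to the manifold's
- left_grip (a point): point on the axis of the upright black handle post at the end of the left lever, 110 mm from the hinge axis, 104 mm above the bench (point frame turns with the lever: y points out along it). Post 18 mm in diameter, from 45 mm to 125 mm above the bench; the lever's flat arm below is 14 mm wide, its top 48 mm above the bench
- right_grip (a point): point on the axis of the upright black handle post at the end of the right lever, 110 mm from the hinge axis, 104 mm above the bench (point frame turns with the lever: y points out along it). Post 18 mm in diameter, from 45 mm to 125 mm above the bench; the lever's flat arm below is 14 mm wide, its top 48 mm above the bench
- left_pad (a point): centre of the top of the bottle pad behind the left lever
- right_pad (a point): centre of the top of the bottle pad behind the right lever
- large_bottle: larger screw-cap bottle, 66 mm in diameter, 138 mm tall, on one of the pads; origin at the centre of its underside
- small_bottle: smaller screw-cap bottle, 46 mm in diameter, 104 mm tall, on the other pad; origin at the centre of its underside
- lamp: steel spirit lamp with a bulbous body 59 mm in diameter up to 50 mm high and a firmly fixed cylindrical cap, 28 mm in diameter, from 50 to 84 mm high, by which it can be lifted; 84 mm tall, 0.16 kg. It stands on the bench in the sweep of one of the levers. Origin at the centre of its underside, z up
- tray: fixed low open steel tray, 200 (its x) x 120 (its y) x 18 mm high, walls and floor 4 mm thick; stands left or right of the manifold, on the robot's side. Origin at the centre of its underside
- specimen_cup: specimen cup with screw cap, 38 mm in diameter, 58 mm tall, standing in the tray (bystander); origin at the centre of its underside
- steel_jar: steel jar with a lid, 67 mm in diameter, 95 mm tall, between the levers on the robot's side (bystander); origin at the centre of its underside
- petri_dish: flat petri dish, 62 mm in diameter, 16 mm high, below the sweep of the other lever, not in its way (bystander); origin at the centre of its underside
- tip_box: pipette tip box, 126 (x) x 86 (y) x 42 mm, on the other side from the tray (bystander); origin at the centre of its underside
Not all that is in view belongs to the job. Leave any blue look-alike of the lamp alone.

How it is judged:
By the outcome, as a careful person would: the job done as asked, in the order asked, and still so for the second after the job is handed in, with the robot touching nothing.
It also fails if it takes over 72 s, if anything falls off the work surface, if the arm or the gripper's body presses on something with over 40 N, if the wrist force passes 120 N, or if a joint passes its speed limit or range.

## Working session

There is one attempt and no reset: what is moved stays moved. The work goes in short steps, Python scripts to look and compute and a tool call to move; the robot and the scene stay as the last step left them, time stands still between calls to the robot, and variables do not carry over. Pictures are saved under pics/ and viewed, about 8 in all and at most 12, crops included, and the job is handed in when it is done.

Besides the shell and the picture viewer there is one more tool, called in YAML: its name, and indented under it one key for each argument. jog_arm: Moves the arm, as the interface text tells. Its arguments: {"type":"object","properties":{"rows":{"type":"array","items":{"type":"array","items":{"type":"number"}}},"force":{"type":"number"}},"required":["rows"]}

```bash
mkdir -p pics; cat > h.py <<'E'
from workcell import monitor, imaging, finish_job, bot
import numpy as np, cv2
from scipy.spatial.transform import Rotation as R
def ray(name,u,v,st=None):
    p=imaging.camera_params(name)
    if name=="wrist":
        T=np.eye(4);T[:3,:3]=R.from_rotvec(st["tcp_rot"]).as_matrix();T[:3,3]=st["tool_pos"];T=T@p["T_tool_cam"]
    else: T=np.array(p["T"])
    d=T[:3,:3]@np.array([(u-p["cx"])/p["fx"],(v-p["cy"])/p["fy"],1])
    return T[:3,3],d
def onz(name,u,v,z,st=None):
    o,d=ray(name,u,v,st); return o+d*(z-o[2])/d[2]
def proj(name,P,st=None):
    p=imaging.camera_params(name)
    if name=="wrist":
        T=np.eye(4);T[:3,:3]=R.from_rotvec(st["tcp_rot"]).as_matrix();T[:3,3]=st["tool_pos"];T=T@p["T_tool_cam"]
    else: T=np.array(p["T"])
    c=np.linalg.inv(T)@np.append(P,1); return p["fx"]*c[0]/c[2]+p["cx"],p["fy"]*c[1]/c[2]+p["cy"]
E
python3 - <<'E'
from h import *
np.set_printoptions(precision=3,suppress=True)
s=monitor.read_state();print(s)
print(bot.pinch_z)
for n in("top","side"):
    i=imaging.read_camera(n);cv2.imwrite(f"pics/{n}0.png",i);p=imaging.camera_params(n);print(n,p)
print(imaging.camera_params("wrist"))
E
```

```text
{'time': 0.0, 'q': array([-1.377,  0.265,  1.605,  0.   ,  1.274, -0.037]), 'joint_vel': array([-0.002, -0.   , -0.002,  0.002,  0.   , -0.001]), 'joint_torque': array([ -0.002, -51.512, -36.731,  -0.   ,   0.013,   0.   ]), 'tool_pos': array([ 0.154, -0.656,  0.23 ]), 'tcp_rot': array([ 2.1  ,  0.246, -2.1  ]), 'wrist_force': array([-0.629, -0.844, -0.464]), 'torque': array([-0.02 , -0.014, -0.009]), 'width': 1.0027650937883679}
0.0187
top {'fx': 406.5402230021028, 'fy': 406.5402230021028, 'cx': 277.53719749118744, 'cy': 201.87119404979546, 'T': array([[ 0.028, -0.98 ,  0.196,  0.342],
       [-1.   , -0.026,  0.01 ,  0.01 ],
       [-0.005, -0.196, -0.981,  1.218],
       [ 0.   ,  0.   ,  0.   ,  1.   ]])}
side {'fx': 452.19458261828663, 'fy': 452.19458261828663, 'cx': 276.349222214297, 'cy': 209.03949723143396, 'T': array([[-0.811, -0.258,  0.526, -0.021],
       [-0.586,  0.369, -0.722,  0.856],
       [-0.008, -0.893, -0.45 ,  0.6  ],
       [ 0.   ,  0.   ,  0.   ,  1.   ]])}
{'fx': 357.2440690728837, 'fy': 357.2440690728837, 'cx': 280.5385907613147, 'cy': 214.3242092914752, 'T_tool_cam': array([[ 0.   , -0.286,  0.958, -0.142],
       [ 1.   , -0.001, -0.   ,  0.   ],
       [ 0.001,  0.958,  0.286, -0.073],
       [ 0.   ,  0.   ,  0.   ,  1.   ]])}
```

View pics/top0.png

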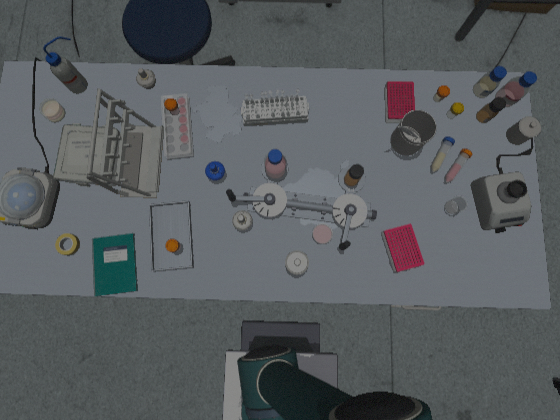

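View pics/side0.png

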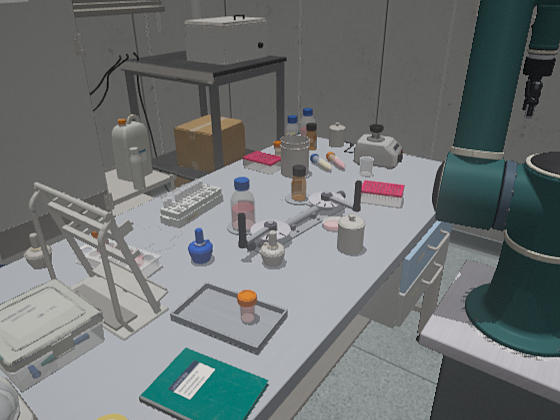

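The top view shows the large bottle on the left pad (276,165) and the small one on the right pad (354,175). The left lever is near shut (post 231,195) and the right lever is near open (345,245). The lamp is at (243,221), the tray at (172,237) with the cup at (172,246). The blue look-alike is at (215,171).

```bash
python3 - <<'E'
from h import *
i=cv2.imread("pics/top0.png")
c=i[160:280,140:400]; cv2.imwrite("pics/c1.png",cv2.convertScaleAbs(cv2.resize(c,None,fx=3,fy=3,interpolation=cv2.INTER_CUBIC),alpha=1.3))
E
```

```text
(no output)
```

View pics/c1.png

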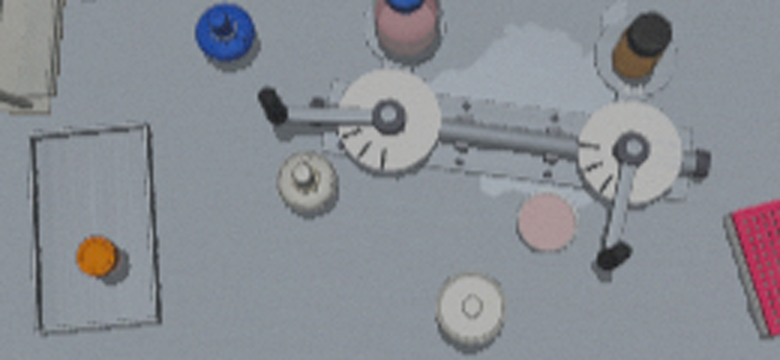

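```bash
python3 - <<'E'
from h import *
np.set_printoptions(precision=4,suppress=True)
f=lambda u,v,z:onz("top",140+(u+.5)/3-.5,160+(v+.5)/3-.5,z)
L=f(389,121,.034);Rr=f(630,153,.034)
print("hinges",L,Rr,np.linalg.norm(L-Rr))
d=(L-Rr)[:2];yaw=np.arctan2(-d[0],d[1]);print("yaw",yaw)
for n,h,p in(("L",L,f(267,97,.125)),("R",Rr,f(621,250,.125))):
    e=p-h;print(n,"post",p,np.hypot(*e[:2]),"angle",np.arctan2(e[1],e[0])-np.pi/2-yaw)
print("lamp",f(304,175,.084)); print("cup",f(97,256,.058)); 
t=[f(*a,.018) for a in((32,137),(148,125),(160,322),(42,333))]
print("tray",np.array(t),np.mean(t,0)); print("jar",f(472,305,.095)); print("blue",f(222,18,.084))
print("dish",f(547,222,.016)); print("tip corner",f(728,212,.042))
E
```

```text
hinges [0.5837 0.047  0.034 ] [ 0.5579 -0.1913  0.034 ] 0.2396843054107743
yaw -0.1079534027844851
L post [0.5846 0.157  0.125 ] 0.10995037661032915 angle 0.09928924902502949
R post [ 0.4529 -0.1671  0.125 ] 0.1077250943556245 angle 1.4526360150719526
lamp [0.5195 0.1238 0.084 ]
cup [0.4404 0.3197 0.058 ]
tray [[0.561  0.405  0.018 ]
 [0.5764 0.2894 0.018 ]
 [0.3815 0.264  0.018 ]
 [0.3678 0.378  0.018 ]] [0.4717 0.3341 0.018 ]
jar [ 0.4021 -0.036   0.095 ]
blue [0.6707 0.21   0.084 ]
dish [ 0.4896 -0.1119  0.016 ]
tip corner [ 0.5009 -0.2843  0.042 ]
```

```bash
cat >> h.py <<'E'
def plan(P,jaw=None,st=None,flip=False):
    "shift and turn, tool axes, to TCP P, tool down, jaw axis at world angle jaw"
    s=st or monitor.read_state();M=R.from_rotvec(s["tcp_rot"]).as_matrix()
    sh=M.T@(np.array(P)-s["tool_pos"])
    if jaw is None: jaw=np.arctan2(M[1,1],M[0,1])
    x=np.array([0,0,-1.]);best=None
    for k in(0,np.pi):
        y=np.array([np.cos(jaw+k),np.sin(jaw+k),0]);T=np.c_[x,y,np.cross(x,y)]
        rv=R.from_matrix(M.T@T).as_rotvec()
        print("shift",np.round(sh,4),"turn",np.round(rv,3),"q6",round(float(s["q"][5]),2))
E
python3 - <<'E'
from h import *
s=monitor.read_state();print(R.from_rotvec(s["tcp_rot"]).as_matrix().round(3))
plan([.5195,.1238,.19],1.9)
E
```

```text
[[-0.     0.229 -0.973]
 [ 0.002 -0.973 -0.229]
 [-1.    -0.002 -0.   ]]
shift [ 0.0415 -0.6759 -0.534 ] turn [3.043e+00 3.000e-03 0.000e+00] q6 -0.04
shift [ 0.0415 -0.6759 -0.534 ] turn [-0.098 -0.     0.002] q6 -0.04
```

jog_arm:
  rows:
    - [0.04, -0.676, -0.534, -0.1, 0, 0, 60]
    - [0.04, -0.676, -0.534, -0.1, 0, 0, 60]
    - [0.04, -0.676, -0.534, -0.1, 0, 0, 60]
    - [0.04, -0.676, -0.534, -0.1, 0, 0, 60]
    - [0.04, -0.676, -0.534, -0.1, 0, 0, 60]
    - [0.04, -0.676, -0.534, -0.1, 0, 0, 60]
    - [0.04, -0.676, -0.534, -0.1, 0, 0, 60]
    - [0.04, -0.676, -0.534, -0.1, 0, 0, 60]
    - [0.04, -0.676, -0.534, -0.1, 0, 0, 60]
    - [0.04, -0.676, -0.534, -0.1, 0, 0, 60]
    - [0.04, -0.676, -0.534, -0.1, 0, 0, 60]
    - [0.04, -0.676, -0.534, -0.1, 0, 0, 60]
    - [0.04, -0.676, -0.534, -0.1, 0, 0, 60]
    - [0.04, -0.676, -0.534, -0.1, 0, 0, 60]
    - [0.04, -0.676, -0.534, -0.1, 0, 0, 60]
    - [0.04, -0.676, -0.534, -0.1, 0, 0, 60]
    - [0.04, -0.676, -0.534, -0.1, 0, 0, 60]
    - [0.04, -0.676, -0.534, -0.1, 0, 0, 60]
    - [0.04, -0.676, -0.534, -0.1, 0, 0, 60]
    - [0.04, -0.676, -0.534, -0.1, 0, 0, 60]

```text
time: 2.1
tool_pos: [0.5187, 0.1232, 0.1909]
tcp_rot: [2.041, 0.343, -2.044]
wrist_force: [0.2, 0.3, -0.2]
width: 0.597
```

```bash
python3 - <<'E'
from h import *
s=monitor.read_state();print(s["tool_pos"],s["tcp_rot"],s["q"],s["width"],s["time"])
i=imaging.read_camera("wrist");cv2.imwrite("pics/w1.png",i)
for n,P in(("cap",[.5195,.1238,.084]),("hinge",[.5837,.047,.034]),("post",[.5846,.157,.125])):print(n,proj("wrist",P,s))
E
```

```text
[0.51865532 0.12318449 0.19088043] [ 2.04052154  0.34288789 -2.04447917] [1.85554441e-01 2.65168505e-02 1.95055013e+00 1.50920755e-03
 1.16640997e+00 1.42443552e+00] 0.5974041649199598 2.1
cap (np.float64(280.41361961663046), np.float64(210.39939475119837))
hinge (np.float64(393.27386358992266), np.float64(152.19243585873818))
post (np.float64(261.71824172681926), np.float64(105.86388962694093))
```

View pics/w1.png

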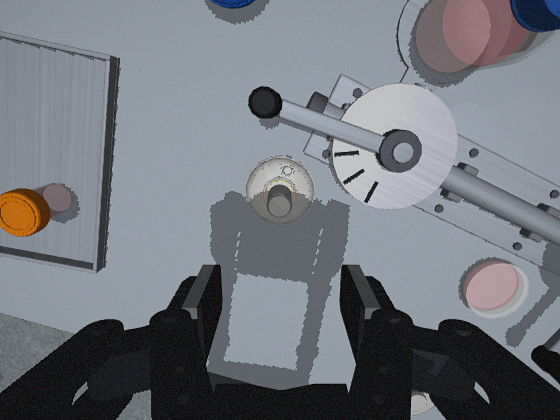

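The post top (265,101), the dial centre (394,147) and the cap top (279,207) lie within about 3 mm of the predictions. Next I descend and grip.

jog_arm:
  rows:
    - [0.04, 0, 0, 0, 0, 0, 60]
    - [0.08, 0, 0, 0, 0, 0, 60]
    - [0.11, 0, 0, 0, 0, 0, 60]
    - [0.13, 0, 0, 0, 0, 0, 60]
    - [0.136, 0, 0, 0, 0, 0, 60]
    - [0.136, 0, 0, 0, 0, 0, 60]
    - [0.136, 0, 0, 0, 0, 0, 10]
    - [0.136, 0, 0, 0, 0, 0, 10]
    - [0.136, 0, 0, 0, 0, 0, 10]
    - [0.136, 0, 0, 0, 0, 0, 10]
    - [0.136, 0, 0, 0, 0, 0, 10]
    - [0.136, 0, 0, 0, 0, 0, 10]
  force: 40

```text
time: 3.35
tool_pos: [0.52, 0.1231, 0.057]
tcp_rot: [2.045, 0.342, -2.041]
wrist_force: [-0.5, -0.6, 7.3]
width: 0.262
```

```bash
python3 - <<'E'
from h import *
st={"tool_pos":np.array([.51866,.12318,.19088]),"tcp_rot":np.array([2.0405,.3429,-2.0445])}
w=lambda u,v,z:onz("wrist",u,v,z,st)
h=w(394,147,.034);print("hinge",h)
for m in((345,153),(351,173),(371,191)):
    e=w(*m,.034)-h;print(np.hypot(*e[:2]).round(4),np.arctan2(e[1],e[0])-np.pi/2+.108)
p=w(265,101,.125);e=p-h;print("post",p,np.hypot(*e[:2]),np.arctan2(e[1],e[0])-np.pi/2+.108)
s=monitor.read_state();print(s["tool_pos"],s["width"],s["wrist_force"],s["time"])
plan([.514,.340,.25]); plan([.514,.340,.25],-1.57)
E
```

```text
hinge [0.58779274 0.0481731  0.034     ]
0.0405 0.5601587299893133
0.0405 1.002211410144708
0.0406 1.5967771987671
post [0.58764249 0.15607367 0.125     ] 0.10790067626879035 0.10939255092411483
[0.52003462 0.12313644 0.05699245] 0.261602978122724 [-0.50959797 -0.57981179  7.28532778] 3.35
shift [-0.1927 -0.2072 -0.0651] turn [-0.    -0.002  0.001] q6 1.42
shift [-0.1927 -0.2072 -0.0651] turn [3.142e+00 1.000e-03 3.000e-03] q6 1.42
shift [-0.1927 -0.2072 -0.0651] turn [ 0.33  -0.002  0.001] q6 1.42
shift [-0.1927 -0.2072 -0.0651] turn [-2.812e+00 -2.000e-03 -3.000e-03] q6 1.42
```

jog_arm:
  rows:
    - [-0.02, 0, 0, 0, 0, 0, 10]
    - [-0.05, 0, 0, 0, 0, 0, 10]
    - [-0.09, 0, 0, 0, 0, 0, 10]
    - [-0.13, 0, 0, 0, 0, 0, 10]
    - [-0.15, 0, 0, 0, 0, 0, 10]
    - [-0.15, -0.03, -0.01, 0, 0, 0, 10]
    - [-0.15, -0.07, -0.022, 0, 0, 0, 10]
    - [-0.15, -0.11, -0.035, 0, 0, 0, 10]
    - [-0.15, -0.15, -0.047, 0, 0, 0, 10]
    - [-0.15, -0.185, -0.058, 0, 0, 0, 10]
    - [-0.15, -0.207, -0.065, 0, 0, 0, 10]
    - [-0.15, -0.207, -0.065, 0, 0, 0, 10]
    - [-0.15, -0.207, -0.065, 0, 0, 0, 10]

```text
time: 4.65
tool_pos: [0.5135, 0.3399, 0.2068]
tcp_rot: [2.043, 0.343, -2.04]
wrist_force: [0.2, -1.0, -1.7]
width: 0.262
```

```bash
python3 - <<'E'
from h import *
s=monitor.read_state();print(s["tool_pos"],s["width"],s["wrist_force"],s["time"])
i=imaging.read_camera("wrist");j=imaging.read_camera("side")
cv2.imwrite("pics/w2.png",np.vstack([cv2.resize(i,(400,300)),cv2.resize(j[80:380,100:500],(400,300))]))
cv2.imwrite("pics/w2f.png",i)
E
```

```text
[0.51350789 0.33990975 0.20682862] 0.26243411318597487 [ 0.2149942  -1.03244022 -1.7012763 ] 4.65
```

View pics/w2.png

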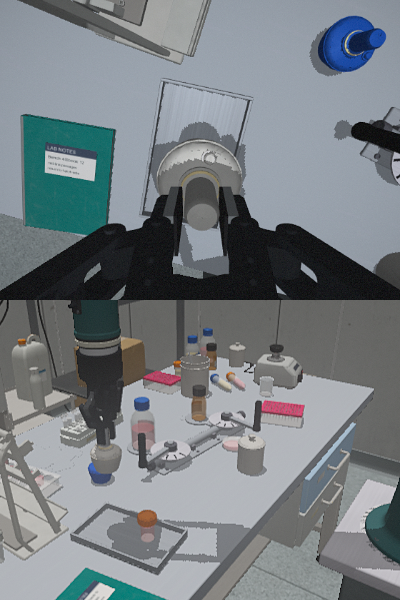

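The lamp is held upright, and the 1.7 N load matches its weight. Next I lower it into the tray.

jog_arm:
  rows:
    - [0.04, 0, 0, 0, 0, 0, 10]
    - [0.08, 0, 0, 0, 0, 0, 10]
    - [0.11, 0, 0, 0, 0, 0, 10]
    - [0.13, 0, 0, 0, 0, 0, 10]
    - [0.14, 0, 0, 0, 0, 0, 10]
    - [0.144, 0, 0, 0, 0, 0, 10]
    - [0.146, 0, 0, 0, 0, 0, 10]
    - [0.146, 0, 0, 0, 0, 0, 10]
    - [0.146, 0, 0, 0, 0, 0, 10]

```text
time: 5.65
tool_pos: [0.515, 0.3394, 0.0625]
tcp_rot: [2.047, 0.342, -2.039]
wrist_force: [0.8, 0.5, -2.2]
width: 0.264
```

jog_arm:
  rows:
    - [0.001, 0, 0, 0, 0, 0, 10]
    - [0.002, 0, 0, 0, 0, 0, 10]
    - [0.003, 0, 0, 0, 0, 0, 10]
    - [0.003, 0, 0, 0, 0, 0, 10]

```text
time: 6.05
tool_pos: [0.516, 0.3402, 0.0611]
tcp_rot: [2.05, 0.343, -2.037]
wrist_force: [-1.1, -0.1, 4.5]
width: 0.265
```

Contact with the tray floor (force up 4.5 N). Release and retreat.

jog_arm:
  rows:
    - [0, 0, 0, 0, 0, 0, 35]
    - [0, 0, 0, 0, 0, 0, 60]
    - [0, 0, 0, 0, 0, 0, 60]
    - [0, 0, 0, 0, 0, 0, 60]
    - [-0.02, 0, 0, 0, 0, 0, 60]
    - [-0.05, 0, 0, 0, 0, 0, 60]
    - [-0.09, 0, 0, 0, 0, 0, 60]
    - [-0.13, 0, 0, 0, 0, 0, 60]
    - [-0.13, 0, 0, 0, 0, 0, 60]

```text
time: 6.95
tool_pos: [0.5192, 0.3421, 0.1987]
tcp_rot: [2.064, 0.348, -2.027]
wrist_force: [0.5, 0.3, 0.1]
width: 0.6
```

```bash
python3 - <<'E'
from h import *
s=monitor.read_state();print(s["tool_pos"],s["q"],s["width"],s["time"])
cv2.imwrite("pics/w3.png",imaging.read_camera("wrist"))
print("lamp cap pred",proj("wrist",[.516,.34,.088],s))
plan([.587,.157,.20]);plan([.587,.157,.20],-.108);plan([.587,.157,.20],.9)
E
```

```text
[0.51916111 0.34210908 0.19869841] [ 5.42633872e-01  1.74201671e-01  1.77354954e+00 -8.00686056e-05
  1.17493106e+00  1.78304996e+00] 0.5995523703423126 6.95
lamp cap pred (np.float64(282.4934899054198), np.float64(217.9540900738908))
shift [-0.005   0.1967 -0.0059] turn [-0.    -0.014  0.003] q6 1.78
shift [-0.005   0.1967 -0.0059] turn [3.141 0.005 0.022] q6 1.78
shift [-0.005   0.1967 -0.0059] turn [-1.132 -0.014 -0.005] q6 1.78
shift [-0.005   0.1967 -0.0059] turn [ 2.009 -0.006  0.016] q6 1.78
shift [-0.005   0.1967 -0.0059] turn [-2.14  -0.011 -0.013] q6 1.78
shift [-0.005   0.1967 -0.0059] turn [ 1.001 -0.011  0.01 ] q6 1.78
```

View pics/w3.png

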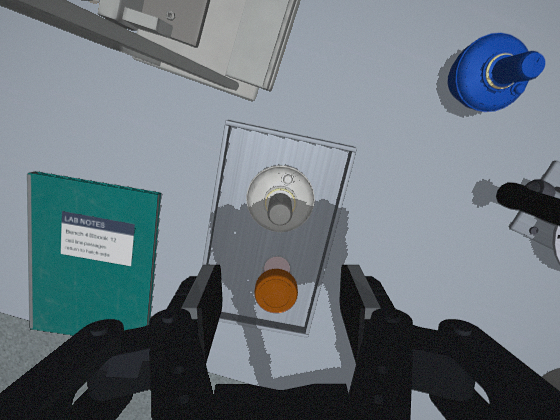

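The lamp stands upright in the tray (cap at about 280,208) beside the cup. Now the left lever.

jog_arm:
  rows:
    - [-0.005, 0.197, -0.006, -1.24, -0.013, -0.006, 60]
    - [-0.005, 0.197, -0.006, -1.24, -0.013, -0.006, 60]
    - [-0.005, 0.197, -0.006, -1.24, -0.013, -0.006, 60]
    - [-0.005, 0.197, -0.006, -1.24, -0.013, -0.006, 60]
    - [-0.005, 0.197, -0.006, -1.24, -0.013, -0.006, 60]
    - [-0.005, 0.197, -0.006, -1.24, -0.013, -0.006, 60]
    - [-0.005, 0.197, -0.006, -1.24, -0.013, -0.006, 60]
    - [-0.005, 0.197, -0.006, -1.24, -0.013, -0.006, 60]
    - [-0.005, 0.197, -0.006, -1.24, -0.013, -0.006, 60]
    - [-0.005, 0.197, -0.006, -1.24, -0.013, -0.006, 60]
    - [-0.005, 0.197, -0.006, -1.24, -0.013, -0.006, 60]

```text
time: 8.1
tool_pos: [0.5864, 0.1566, 0.1985]
tcp_rot: [1.21, 1.21, -1.212]
wrist_force: [0.4, -0.4, 0.5]
width: 0.603
```

```bash
python3 - <<'E'
from h import *
s=monitor.read_state();print(s["tool_pos"],s["q"],s["width"],s["time"])
i=imaging.read_camera("wrist");cv2.imwrite("pics/w4.png",i)
for P in([.5865,.1565,.125],[.5865,.0475,.034]):print(proj("wrist",P,s))
# post top: dark blob near the prediction
u,v=map(int,proj("wrist",[.5865,.1565,.125],s))
m=(i.max(2)<45).astype(np.uint8);n,l,st,c=cv2.connectedComponentsWithStats(m)
for k in range(1,n):
    if st[k,4]>150 and np.hypot(*(c[k]-[u,v]))<90:print(st[k],c[k],onz("wrist",*c[k],.125,s))
plan([.5865,.1565,.085],0.)
E
```

```text
[0.58638709 0.15662446 0.19847517] [2.19635289e-01 1.60033926e-01 1.79032006e+00 6.29870370e-04
 1.19281330e+00 2.21640473e-01] 0.6026660722231737 8.1
(np.float64(281.5100595187654), np.float64(227.15549608882293))
(np.float64(281.74364442389106), np.float64(303.8551747001063))
[ 269  183   36   54 1243] [282.00080451 210.37811746] [0.586837   0.16759606 0.125     ]
shift [0.1139 0.     0.0002] turn [-0.002 -0.     0.001] q6 0.22
shift [0.1139 0.     0.0002] turn [3.14e+00 2.00e-03 1.00e-03] q6 0.22
```

View pics/w4.png

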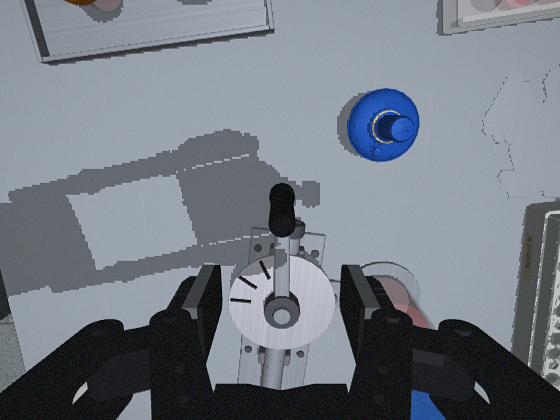

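The post (282,225) sits midway between the fingers, above the dial at (283,300). Descend and grip.

jog_arm:
  rows:
    - [0.04, 0, 0, 0, 0, 0, 60]
    - [0.08, 0, 0, 0, 0, 0, 60]
    - [0.105, 0, 0, 0, 0, 0, 60]
    - [0.113, 0, 0, 0, 0, 0, 60]
    - [0.113, 0, 0, 0, 0, 0, 30]
    - [0.113, 0, 0, 0, 0, 0, 5]
    - [0.113, 0, 0, 0, 0, 0, 5]
    - [0.113, 0, 0, 0, 0, 0, 5]
    - [0.113, 0, 0, 0, 0, 0, 5]
  force: 25

```text
time: 9.05
tool_pos: [0.588, 0.1571, 0.0877]
tcp_rot: [1.213, 1.207, -1.208]
wrist_force: [-0.1, 0.2, 3.2]
width: 0.201
```

```bash
cat > arc.py <<'E'
from h import *
def arc(h,a0,a1,n,yaw=-.108):
    "rows from a0 to a1 about hinge h, tool turning along, tool axes"
    s=monitor.read_state();M=R.from_rotvec(s["tcp_rot"]).as_matrix();print(s["tool_pos"],s["wrist_force"],s["width"],s["time"])
    e=s["tool_pos"][:2]-h;am=np.arctan2(e[1],e[0])-np.pi/2-yaw;r=np.hypot(*e);print("measured angle",am,"r",r)
    for a in np.linspace(a0,a1,n+1)[1:]:
        t=np.pi/2+yaw+a;P=np.array([h[0]+.11*np.cos(t),h[1]+.11*np.sin(t),s["tool_pos"][2]])
        print(round(a,3),np.round(M.T@(P-s["tool_pos"]),4).tolist(),"turn x",round(-(a-am),3))
E
python3 - <<'E'
from arc import *
arc(np.array([.5865,.0475]),.1,1.047,10)
E
```

```text
[0.58797036 0.15713322 0.0877427 ] [-0.14455632  0.24296123  3.2044068 ] 0.20131571919915756 9.05
measured angle 0.09458918894689074 r 0.10964307720704873
0.195 [-0.0, -0.011, 0.0001] turn x -0.1
0.289 [-0.0001, -0.0213, 0.0015] turn x -0.195
0.384 [-0.0001, -0.0314, 0.0039] turn x -0.29
0.479 [-0.0001, -0.0413, 0.0072] turn x -0.384
0.574 [-0.0001, -0.0508, 0.0114] turn x -0.479
0.668 [-0.0002, -0.0599, 0.0166] turn x -0.574
0.763 [-0.0002, -0.0684, 0.0225] turn x -0.668
0.858 [-0.0002, -0.0764, 0.0293] turn x -0.763
0.952 [-0.0002, -0.0836, 0.0367] turn x -0.858
1.047 [-0.0003, -0.0901, 0.0449] turn x -0.952
```

jog_arm:
  rows:
    - [0, -0.011, 0, -0.1, 0, 0, 5]
    - [0, -0.0213, 0.0015, -0.195, 0, 0, 5]
    - [0, -0.0314, 0.004, -0.29, 0, 0, 5]
    - [0, -0.0413, 0.007, -0.384, 0, 0, 5]
    - [0, -0.0508, 0.0115, -0.479, 0, 0, 5]
    - [0, -0.06, 0.0165, -0.574, 0, 0, 5]
    - [0, -0.0684, 0.0225, -0.668, 0, 0, 5]
    - [0, -0.0764, 0.0293, -0.763, 0, 0, 5]
    - [0, -0.0836, 0.0367, -0.858, 0, 0, 5]
    - [0, -0.09, 0.045, -0.952, 0, 0, 5]
    - [0, -0.09, 0.045, -0.952, 0, 0, 5]
    - [0, -0.09, 0.045, -0.952, 0, 0, 5]
    - [0, -0.09, 0.045, -0.952, 0, 0, 5]

```text
time: 10.35
tool_pos: [0.4983, 0.1123, 0.0877]
tcp_rot: [0.489, 1.513, -0.486]
wrist_force: [1.0, -1.8, 0.2]
width: 0.198
```

```bash
python3 - <<'E'
from arc import *
arc(np.array([.5865,.0475]),1.,1.047,1)
E
```

```text
[0.49825027 0.11229044 0.08774953] [ 0.95787351 -1.83563828  0.19032495] 0.19808955099107733 10.35
measured angle 1.0455026718070344 r 0.10947975210657071
1.047 [-0.0, -0.0002, -0.0005] turn x -0.001
```

jog_arm:
  rows:
    - [0, 0, 0, 0, 0, 0, 30]
    - [0, 0, 0, 0, 0, 0, 60]
    - [0, 0, 0, 0, 0, 0, 60]
    - [-0.03, 0, 0, 0, 0, 0, 60]
    - [-0.07, 0, 0, 0, 0, 0, 60]
    - [-0.11, 0, 0, 0, 0, 0, 60]
    - [-0.12, 0, 0, 0, 0, 0, 60]
    - [-0.12, 0, 0, 0, 0, 0, 60]

```text
time: 11.15
tool_pos: [0.4997, 0.1127, 0.2105]
tcp_rot: [0.49, 1.508, -0.483]
wrist_force: [0.2, 0.9, -0.1]
width: 0.599
```

```bash
python3 - <<'E'
from h import *
s=monitor.read_state();print(s["tool_pos"],s["q"],s["width"],s["time"])
i=imaging.read_camera("wrist");cv2.imwrite("pics/w5.png",i)
c=i[150:390,160:420];cv2.imwrite("pics/w5c.png",cv2.resize(c,None,fx=2.4,fy=2.4,interpolation=cv2.INTER_CUBIC))
plan([.4535,-.168,.205],2.93)
E
```

```text
[0.49971446 0.11270345 0.21045733] [ 1.72772809e-01 -3.69798019e-02  1.97636001e+00  6.72258117e-04
  1.19384141e+00 -7.75876539e-01] 0.5990541373292059 11.15
shift [ 0.0026 -0.2539  0.1271] turn [-1.982  0.005  0.   ] q6 -0.78
shift [ 0.0026 -0.2539  0.1271] turn [ 1.16   0.    -0.005] q6 -0.78
```

View pics/w5c.png

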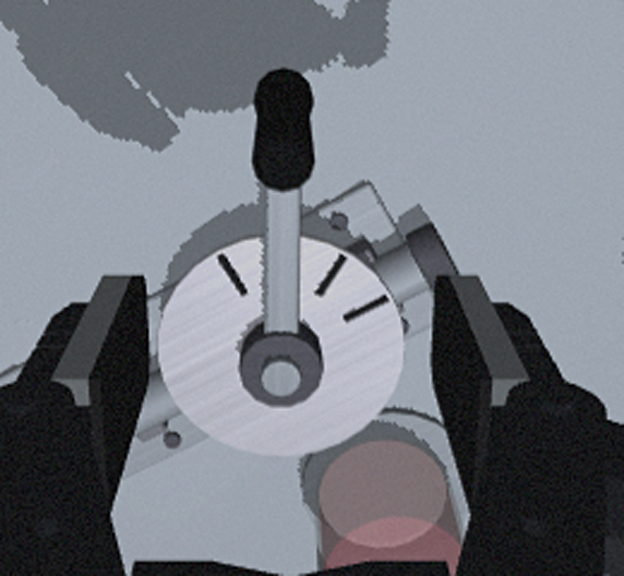

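The left lever covers the two-thirds mark, lying midway between the one-third mark (331,276) and the open mark (232,274). Now the right lever.

```bash
python3 - <<'E'
from h import *
plan([.4555,-.168,.205],1.345)
E
```

```text
shift [ 0.0026 -0.2528  0.1288] turn [-0.397  0.003 -0.003] q6 -0.78
shift [ 0.0026 -0.2528  0.1288] turn [ 2.745 -0.004 -0.005] q6 -0.78
```

jog_arm:
  rows:
    - [0.003, -0.253, 0.129, -0.397, 0.003, -0.003, 60]
    - [0.003, -0.253, 0.129, -0.397, 0.003, -0.003, 60]
    - [0.003, -0.253, 0.129, -0.397, 0.003, -0.003, 60]
    - [0.003, -0.253, 0.129, -0.397, 0.003, -0.003, 60]
    - [0.003, -0.253, 0.129, -0.397, 0.003, -0.003, 60]
    - [0.003, -0.253, 0.129, -0.397, 0.003, -0.003, 60]
    - [0.003, -0.253, 0.129, -0.397, 0.003, -0.003, 60]
    - [0.003, -0.253, 0.129, -0.397, 0.003, -0.003, 60]
    - [0.003, -0.253, 0.129, -0.397, 0.003, -0.003, 60]
    - [0.003, -0.253, 0.129, -0.397, 0.003, -0.003, 60]

```text
time: 12.2
tool_pos: [0.4554, -0.1668, 0.2037]
tcp_rot: [0.176, 1.565, -0.175]
wrist_force: [0.0, 0.9, 0.1]
width: 0.595
```

```bash
python3 - <<'E'
from h import *
s=monitor.read_state();print(s["tool_pos"],s["q"],s["width"],s["time"])
i=imaging.read_camera("wrist");cv2.imwrite("pics/w6.png",i)
print(proj("wrist",[.4555,-.168,.125],s),proj("wrist",[.5605,-.1913,.034],s))
plan([.4555,-.168,.088],1.345)
E
```

```text
[ 0.4553704  -0.16675756  0.20366101] [-4.02653188e-01 -7.95356517e-02  2.02939078e+00  3.73520740e-04
  1.19321087e+00 -1.75023517e+00] 0.5949161826971667 12.2
(np.float64(279.1100086278056), np.float64(225.7469759988313)) (np.float64(280.2097132773691), np.float64(300.66743909361634))
shift [ 0.116  -0.0012  0.0002] turn [ 0.003 -0.001 -0.   ] q6 -1.75
shift [ 0.116  -0.0012  0.0002] turn [-3.139e+00  1.000e-03 -1.000e-03] q6 -1.75
```

View pics/w6.png

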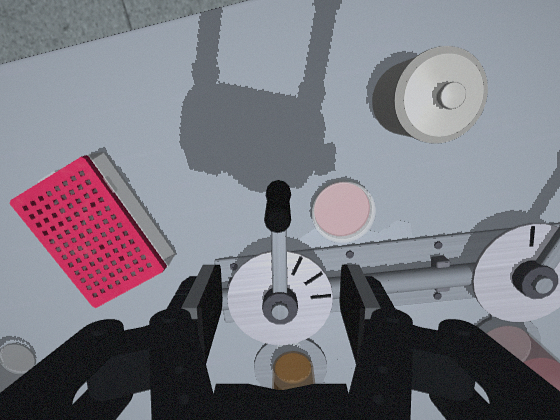

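The post (277,222) is between the fingers, and the dial centre (280,298) matches the prediction. Descend and grip.

jog_arm:
  rows:
    - [0.04, 0, 0, 0, 0, 0, 60]
    - [0.08, -0.001, 0, 0, 0, 0, 60]
    - [0.108, -0.001, 0, 0, 0, 0, 60]
    - [0.117, -0.001, 0, 0, 0, 0, 60]
    - [0.117, -0.001, 0, 0, 0, 0, 30]
    - [0.117, -0.001, 0, 0, 0, 0, 5]
    - [0.117, -0.001, 0, 0, 0, 0, 5]
    - [0.117, -0.001, 0, 0, 0, 0, 5]
    - [0.117, -0.001, 0, 0, 0, 0, 5]

```text
time: 13.15
tool_pos: [0.4568, -0.1682, 0.0888]
tcp_rot: [0.175, 1.561, -0.175]
wrist_force: [1.0, 1.4, 4.3]
width: 0.202
```

```bash
python3 - <<'E'
from arc import *
arc(np.array([.5605,-.191]),1.455,.524,10)
E
```

```text
[ 0.45678476 -0.16816536  0.0887822 ] [1.02912322 1.43928396 4.28870735] 0.20230975555396516 13.15
measured angle 1.4620870208424783 r 0.1061992101577526
1.362 [-0.0, 0.011, -0.0033] turn x 0.1
1.269 [-0.0, 0.0211, -0.0019] turn x 0.193
1.176 [0.0, 0.0311, 0.0005] turn x 0.286
1.083 [0.0, 0.0408, 0.0038] turn x 0.379
0.99 [0.0, 0.0501, 0.0079] turn x 0.473
0.896 [0.0, 0.059, 0.013] turn x 0.566
0.803 [0.0001, 0.0675, 0.0188] turn x 0.659
0.71 [0.0001, 0.0753, 0.0254] turn x 0.752
0.617 [0.0001, 0.0825, 0.0327] turn x 0.845
0.524 [0.0001, 0.089, 0.0406] turn x 0.938
```

jog_arm:
  rows:
    - [0, 0.011, -0.002, 0.1, 0, 0, 5]
    - [0, 0.021, -0.001, 0.193, 0, 0, 5]
    - [0, 0.031, 0.001, 0.286, 0, 0, 5]
    - [0, 0.041, 0.004, 0.379, 0, 0, 5]
    - [0, 0.05, 0.008, 0.473, 0, 0, 5]
    - [0, 0.059, 0.013, 0.566, 0, 0, 5]
    - [0, 0.0675, 0.019, 0.659, 0, 0, 5]
    - [0, 0.0753, 0.0255, 0.752, 0, 0, 5]
    - [0, 0.0825, 0.0327, 0.845, 0, 0, 5]
    - [0, 0.089, 0.0406, 0.938, 0, 0, 5]
    - [0, 0.089, 0.0406, 0.938, 0, 0, 5]
    - [0, 0.089, 0.0406, 0.938, 0, 0, 5]

```text
time: 14.35
tool_pos: [0.5182, -0.0938, 0.089]
tcp_rot: [0.899, 1.366, -0.902]
wrist_force: [6.0, -11.8, -9.1]
width: 0.203
```

```bash
python3 - <<'E'
from arc import *
arc(np.array([.5605,-.191]),.6,.524,1)
E
```

```text
[ 0.51821885 -0.09383957  0.08902253] [  6.03389867 -11.75869942  -9.08440773] 0.20262685919277384 14.35
measured angle 0.5184517437112585 r 0.10596152642178851
0.524 [-0.0, -0.0006, -0.004] turn x -0.006
```

jog_arm:
  rows:
    - [0, 0, 0.003, 0, 0, 0, 5]
    - [0, 0, 0.003, 0, 0, 0, 30]
    - [0, 0, 0.003, 0, 0, 0, 60]
    - [0, 0, 0.003, 0, 0, 0, 60]
    - [-0.03, 0, 0, 0, 0, 0, 60]
    - [-0.07, 0, 0, 0, 0, 0, 60]
    - [-0.11, 0, 0, 0, 0, 0, 60]
    - [-0.12, 0, 0, 0, 0, 0, 60]
    - [-0.12, 0, 0, 0, 0, 0, 60]

```text
time: 15.25
tool_pos: [0.5192, -0.0936, 0.212]
tcp_rot: [0.9, 1.36, -0.899]
wrist_force: [0.8, 0.4, -0.5]
width: 0.598
```

```bash
python3 - <<'E'
from h import *
s=monitor.read_state();print(s["tool_pos"],s["tcp_rot"],s["width"],s["time"])
i=imaging.read_camera("wrist");cv2.imwrite("pics/w7.png",i)
c=i[150:390,160:420];cv2.imwrite("pics/w7c.png",cv2.resize(c,None,fx=2.4,fy=2.4,interpolation=cv2.INTER_CUBIC))
E
```

```text
[ 0.51920223 -0.09355743  0.2119686 ] [ 0.89959526  1.36048219 -0.89946221] 0.5975534857926412 15.25
```

View pics/w7c.png

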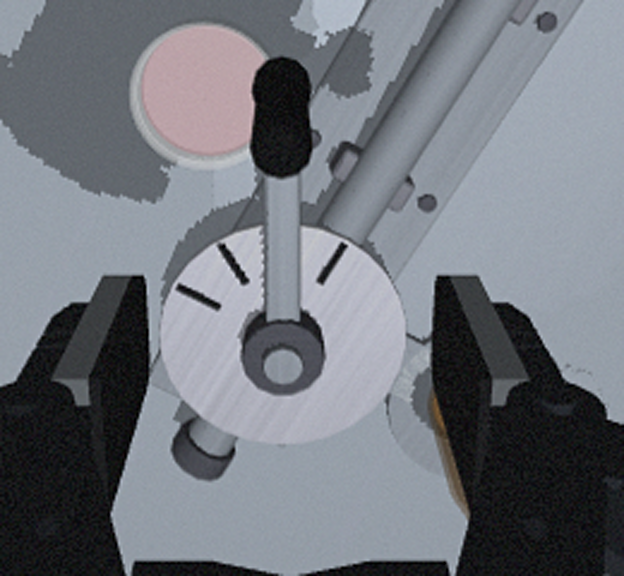

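```bash
python3 - <<'E'
from h import *
f={"L":({"tool_pos":np.array([.49971,.1127,.21046]),"tcp_rot":np.array([.490,1.508,-.483])},"pics/w5.png"),
   "R":({"tool_pos":np.array([.5192,-.09356,.21197]),"tcp_rot":np.array([.8996,1.3605,-.8995])},"pics/w7.png")}
for k,(s,fn) in f.items():
    i=cv2.imread(fn);g=cv2.cvtColor(i,cv2.COLOR_BGR2GRAY)
    m=(g<70).astype(np.uint8);n,l,st,c=cv2.connectedComponentsWithStats(m)
    print(k)
    for j in range(1,n):
        if 20<st[j,4]<200 and 220<c[j][0]<340 and 225<c[j][1]<300:
            ys,xs=np.where(l==j);W=np.array([onz("wrist",x,y,.034,s)[:2] for x,y in zip(xs,ys)])
            d=np.linalg.svd(W-W.mean(0))[2][0];print(" mark",c[j].round(1),W.mean(0).round(4),"dir deg",round(np.degrees(np.arctan2(d[1],d[0]))%180,1))
    # lever arm: bright band edges between post and hub
    for v in (235,245) if k=="L" else (230,238):
        print(" row",v,g[v,262:292].tolist())
E
```

```text
L
 mark [256.3 263.8] [0.5461 0.0513] dir deg 173.5
 mark [297.6 264.1] [0.5697 0.0836] dir deg 113.4
 mark [312.2 277.9] [0.5903 0.0867] dir deg 83.9
 mark [276.7 290.8] [0.5813 0.0501] dir deg 54.8
 mark [276.1 299.8] [0.5892 0.0438] dir deg 53.5
 row 235 [152, 120, 104, 101, 123, 106, 107, 110, 103, 100, 164, 163, 159, 160, 164, 164, 168, 165, 164, 164, 164, 160, 128, 96, 99, 165, 139, 162, 170, 150]
 row 245 [108, 109, 104, 109, 107, 107, 104, 103, 105, 100, 162, 161, 160, 159, 160, 167, 167, 165, 163, 164, 162, 156, 129, 87, 101, 98, 99, 99, 97, 97]
R
 mark [297.8 259.2] [ 0.5638 -0.1514] dir deg 83.1
 mark [256.7 259.6] [ 0.5272 -0.1676] dir deg 143.7
 mark [242.1 273. ] [ 0.5195 -0.1866] dir deg 174.1
 mark [277.3 286.1] [ 0.5571 -0.1862] dir deg 23.6
 mark [275.9 295.2] [ 0.5598 -0.1962] dir deg 27.5
 row 230 [170, 170, 177, 113, 78, 86, 95, 93, 103, 132, 158, 154, 153, 154, 156, 158, 158, 160, 159, 154, 156, 149, 119, 121, 155, 151, 149, 150, 155, 153]
 row 238 [84, 98, 91, 92, 95, 92, 97, 93, 100, 109, 158, 155, 152, 154, 155, 159, 156, 154, 157, 157, 156, 147, 123, 84, 97, 94, 95, 95, 98, 94]
```

```bash
python3 - <<'E'
from h import *
f={"L":([.49971,.1127,.21046],[.490,1.508,-.483],"pics/w5.png",range(232,248)),
   "R":([.5192,-.09356,.21197],[.8996,1.3605,-.8995],"pics/w7.png",range(228,243))}
for k,(p,r,fn,rows) in f.items():
    s={"tool_pos":np.array(p),"tcp_rot":np.array(r)};M=R.from_rotvec(r).as_matrix()
    g=cv2.cvtColor(cv2.imread(fn),cv2.COLOR_BGR2GRAY).astype(float)
    print(k,"tool up-dir",np.degrees(np.arctan2(-M[1,2],-M[0,2])))
    for v in(rows[0],rows[-1]):
        P=[onz("wrist",u,v,.048,s)[:2] for u in(272,284.3)];print("  width",np.linalg.norm(P[0]-P[1]).round(4),np.mean(P,0).round(4))
    a=onz("wrist",278.1,rows[0],.048,s)-onz("wrist",278.1,rows[-1],.048,s);print("  arm dir",np.degrees(np.arctan2(a[1],a[0])))
    h={"L":[[.5461,.0513],[.5697,.0836],[.5903,.0867]],"R":[[.5638,-.1514],[.5272,-.1676],[.5195,-.1866]]}[k]
    A=np.array([[2*x,2*y,1] for x,y in h]);b=[x*x+y*y for x,y in h];c=np.linalg.solve(A,b)
    m=onz("wrist",278.1,rows[5],.048,s)[:2]-c[:2];print("  hinge",c[:2],"bearing of arm",np.degrees(np.arctan2(m[1],m[0])), "marks",[np.degrees(np.arctan2(*(np.array(q)-c[:2])[::-1])).round(1) for q in h])
E
```

```text
L tool up-dir 144.36712963891677
  width 0.0111 [0.5278 0.0906]
  width 0.0113 [0.5396 0.0821]
  arm dir 144.18770620076685
  hinge [0.58572277 0.04712129] bearing of arm 143.06868634865478 marks [np.float64(174.0), np.float64(113.7), np.float64(83.4)]
R tool up-dir 113.53018378391445
  width 0.0111 [ 0.5314 -0.1249]
  width 0.0113 [ 0.5368 -0.1374]
  arm dir 113.3520160824072
  hinge [ 0.55983475 -0.19188593] bearing of arm 112.96985790140937 marks [np.float64(84.4), np.float64(143.3), np.float64(172.5)]
```

Both levers are within about 1° of their marks. I raise the arm clear and take a final overview.

jog_arm:
  rows:
    - [-0.04, 0, 0, 0, 0, 0, 60]
    - [-0.08, 0, 0.05, 0, 0, 0, 60]
    - [-0.1, -0.08, 0.05, 0, 0, 0, 60]
    - [-0.1, -0.12, 0.05, 0, 0, 0, 60]
    - [-0.1, -0.16, 0.05, 0, 0, 0, 60]
    - [-0.1, -0.16, 0.05, 0, 0, 0, 60]
    - [-0.1, -0.16, 0.05, 0, 0, 0, 60]
    - [-0.1, -0.16, 0.05, 0, 0, 0, 60]

```text
time: 16.1
tool_pos: [0.3901, -0.2018, 0.3078]
tcp_rot: [0.9, 1.366, -0.901]
wrist_force: [0.8, 0.2, -0.6]
width: 0.601
```

```bash
python3 - <<'E'
from h import *
s=monitor.read_state();print(s["tool_pos"],s["time"])
a=imaging.read_camera("top")[140:290,130:440];b=imaging.read_camera("side")[90:370,120:500]
cv2.imwrite("pics/fin.png",np.vstack([cv2.resize(a,(560,271)),cv2.resize(b,(560,329))[:329]]))
E
```

```text
[ 0.39013203 -0.20183963  0.30778063] 16.1
```

View pics/fin.png

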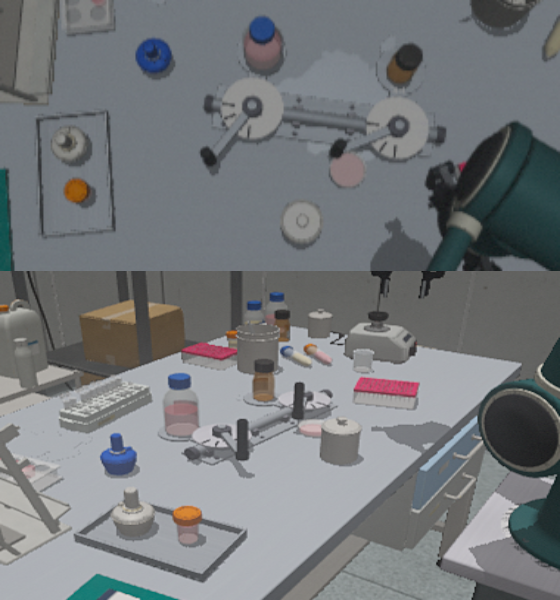

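The overview shows the lamp upright in the tray at (70,143) beside the cup at (77,190). Both levers are set and nothing else has visibly moved.

```bash
python3 -c "
from h import *
print(finish_job())"
```

```text
the job is handed in; nothing more can be done
None
```

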